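Find the rocking corner of a gel-casting table and press its shim flat

TASK

The gel-casting table on the bench has one corner that rocks. Press down on the plate's corners with the closed fingertips until you find the one that gives, press it down to its stop for a moment, then press the folding shim beside that same corner down fully flat, so that the plate is firm and level, and move clear. Leave the other three shims standing, only press, never lift anything, and leave the other things where they are.

Things in the scene. Friction and masses are not known exactly. Their poses are not given: they have to be found in the camera images.
- stand: fixed grey base of the gel-casting levelling table, 178 x 290 x 12 mm with a shallow rim up to 32 mm above the bench round the plate; origin at the middle of its underside, x points away from the robot, y to the left; corner 1 is near left, 2 near right, 3 far left, 4 far right
- plate: loose aluminium plate, 160 (x) x 150 (y) x 8 mm, about 0.6 kg, level in the rim with 2.5 mm of play, its top 36 mm above the bench; origin at the middle of its underside. It lies on four hidden rubber feet, any one of them 5 mm too thin. About 2 N on the corner above that one tips it 4.5 mm down to a firm stop (the opposite corner rises); let go, it tips back. The other corners are firm
- corner_1 (a point): point on the plate's top at its near left corner, where it is pressed, marked by a dark round dot 18 mm across, 62 mm (x) and 58 mm (y) from the plate's middle
- corner_2 (a point): point on the plate's top at its near right corner, where it is pressed, marked by a dark round dot 18 mm across, 62 mm (x) and 58 mm (y) from the plate's middle
- corner_3 (a point): point on the plate's top at its far left corner, where it is pressed, marked by a dark round dot 18 mm across, 62 mm (x) and 58 mm (y) from the plate's middle
- corner_4 (a point): point on the plate's top at its far right corner, where it is pressed, marked by a dark round dot 18 mm across, 62 mm (x) and 58 mm (y) from the plate's middle
- shim_1 (a joint): angle of the near left corner's folding shim, a hinged steel leaf beside the rim that slopes up outwards, away from the plate: 0 standing (as all four start), 0.6 rad pressed flat. About 6 N near its free end swings it down and it stays where it is left. Flat, its top is 20 mm above the bench and it has wedged that corner's foot up by 5 mm
- tab_1 (a point): point on the upper face of the near left shim, 38 mm from its hinge, 12 mm from its free end; moves with the leaf (41 mm above the bench standing, 20 mm flat). Leaf 28 mm wide (x), 50 mm long, 4 mm thick; its hinge is 18 mm above the bench, 89 mm left of the stand's middle and 55 mm short of it
- shim_2 (a joint): angle of the near right corner's folding shim, a hinged steel leaf beside the rim that slopes up outwards, away from the plate: 0 standing (as all four start), 0.6 rad pressed flat. About 6 N near its free end swings it down and it stays where it is left. Flat, its top is 20 mm above the bench and it has wedged that corner's foot up by 5 mm
- tab_2 (a point): point on the upper face of the near right shim, 38 mm from its hinge, 12 mm from its free end; moves with the leaf (41 mm above the bench standing, 20 mm flat). Leaf 28 mm wide (x), 50 mm long, 4 mm thick; its hinge is 18 mm above the bench, 89 mm right of the stand's middle and 55 mm short of it
- shim_3 (a joint): angle of the far left corner's folding shim, a hinged steel leaf beside the rim that slopes up outwards, away from the plate: 0 standing (as all four start), 0.6 rad pressed flat. About 6 N near its free end swings it down and it stays where it is left. Flat, its top is 20 mm above the bench and it has wedged that corner's foot up by 5 mm
- tab_3 (a point): point on the upper face of the far left shim, 38 mm from its hinge, 12 mm from its free end; moves with the leaf (41 mm above the bench standing, 20 mm flat). Leaf 28 mm wide (x), 50 mm long, 4 mm thick; its hinge is 18 mm above the bench, 89 mm left of the stand's middle and 55 mm beyond it
- shim_4 (a joint): angle of the far right corner's folding shim, a hinged steel leaf beside the rim that slopes up outwards, away from the plate: 0 standing (as all four start), 0.6 rad pressed flat. About 6 N near its free end swings it down and it stays where it is left. Flat, its top is 20 mm above the bench and it has wedged that corner's foot up by 5 mm
- tab_4 (a point): point on the upper face of the far right shim, 38 mm from its hinge, 12 mm from its free end; moves with the leaf (41 mm above the bench standing, 20 mm flat). Leaf 28 mm wide (x), 50 mm long, 4 mm thick; its hinge is 18 mm above the bench, 89 mm right of the stand's middle and 55 mm beyond it
- casting_tray: clear casting tray, 60 x 80 x 20 mm, loose on the middle of the plate; origin at its underside
- level: round bubble level, 28 mm across, 11 mm high, loose on the stand's left edge between the shims; origin at its underside
- comb: small white gel comb, 30 x 12 x 26 mm, standing loose on the stand's right edge between the shims; origin at its underside
- bottle: amber bottle, 60 mm across, 150 mm high; origin at its underside
- beaker: glass beaker, 64 mm across, 80 mm high; origin at its underside
- rack: white tube rack, 60 x 130 x 44 mm; origin at its underside
- marker: marker pen, 120 mm long, 15 mm thick, lying; origin at its underside
Not all that is in view belongs to the job. Several things have the shape of the plate; the one meant has the colours described above.

How it is judged:
By the outcome, as a careful person would: the job done as asked, in the order asked, and still so for the second after the job is handed in, with the robot touching nothing.
It also fails if it takes over 54 s, if anything falls off the work surface, if the arm or the gripper's body presses on something with over 40 N, if the wrist force passes 120 N, or if a joint passes its speed limit or range.

ROBOT

A 6-joint arm with a two-finger parallel gripper is mounted at the origin on the work surface. World frame = base frame: x ahead of the robot, y to its left, z up, the work surface at z = 0. Lengths are in mm, angles in rad, forces in N, time in s.
With the tool pointing down it reaches from about 300 to 775 mm from the base axis. Payload 14.6 kg.
Tool frame: the origin (TCP) lies midway between the tips of the shut fingers; the grasp point (between the pads) lies 19 mm behind it (manip.grip_point_offset is the distance from the TCP to the grasp point, in mm); x points along the fingers, z is the direction in which the jaws open and shut, and the axes are right-handed (so a half turn about x gives the same grasp; the last joint's range is limited). The gripper opens to 94 mm and grips with 3 to 60 N. Pads are 16 mm wide; open, the fingers measure 119 mm over their backs; the gripper's body (75 mm by 177 mm) begins 78 mm behind the grasp point.
Start: joints at [-1.266, 0.3, 1.521, -0, 1.321, -0.067], TCP at [199.804, -512.414, 205.446] pointing down, gripper open.
Joint ranges: [-3.03, 3.03], [-0.79, 2.21], [0.23, 2.52], [-1.04, 4.18], [0, 3.07], [-2.55, 2.55]. Speed limits (rad/s): [2.22, 2.22, 2.57, 3.14, 3.14, 3.14].

INTERFACE

Orientations are given as [roll, pitch, yaw] about the fixed x, y, z axes, in that order (R = Rz(yaw) Ry(pitch) Rx(roll)).
In Python, from cell import manip, camera, calibration, order gives the robot as it stands.
- The arm moves only by the tool jog_arm, never from a script. Its arguments are lists of equal length, an entry for each row: "turn": the turn, a rotation vector about the tool's x, y, z in degrees, a list of three; "dp": the shift along the tool's x, y, z in cm, a list of three; "gripper": the closure, from 0 (fully open) to 1 (shut). In form: {"turn": [[ax, ay, az], ...], "dp": [[tx, ty, tz], ...], "gripper": [gripper, ...]}. A call has 1 to 8 rows; each row shifts and turns the pose as measured when the row begins, along the tool's axes as they then stand; what a row does not reach is not made up. A row lasts 1/8 s, in which the tool goes at most 62.5 mm and 10.7 degrees, less where a joint would pass 70% of its speed; a pose out of reach is approached as far as the arm can. A call is refused whole if a number of a shift passes 6.25 or a number of a turn 10.7, either way. A call with a gripper value outside its range is refused whole. The fingers move at their own pace and stop on an object; "grip_force" is the grip in N (left out, the last holds). Time passes only in rows, so rows that do not move let the fingers close. It gives the time, the measured TCP pose, the force and the opening at its end, in the units of the state.
- manip.read_state(): the state, without advancing time (a new reading comes with each control period).
- camera(name): name is "side" or "top"; returns (picture, depth): 384x512x3 uint8, red, green, blue; 384x512 float32, mm along the optical axis (not along the pixel's ray), 0 where there is no reading.
- calibration(name): a dict with "K" (3x3 intrinsics, pixels), "world_from_camera" (4x4, takes a point from camera to world coordinates). Camera axes: x right, y down, z forward; pixel columns grow to the right and rows downward; lengths in mm; the calibration is good to about 2 mm. A picture is of the moment at which its call begins. calibration takes no time and is no camera call.
- order.sign_off(): hands the job in, once; it reports no verdict.
The state is a dict: "clock": time; "joints": joint angles; "qd": joint speeds; "effort": joint torques, N m; "eef_pos": TCP position; "eef_rot": TCP orientation; "wrist_force": force on the tool from outside, world axes, zero at the start; "moment": the same for the moment, N m; "finger_gap": finger opening in mm.
Only numpy, scipy, OpenCV 4.12 (cv2) and the standard library are available. Lean on these libraries where they do the work, as an engineer would, in place of code of your own. Each camera call takes 0.05 s, during which the arm holds its last target.

## Working session

There is one attempt and no reset: what is moved stays moved. The work goes in short steps, Python scripts to look and compute and a tool call to move; the robot and the scene stay as the last step left them, time stands still between calls to the robot, and variables do not carry over. Pictures are saved under pics/ and viewed, and the job is handed in when it is done.

Besides the shell and the picture viewer there is one more tool, called after ">>>" as name(argument=value, ...) on one line, values as JSON. jog_arm: Moves the arm, as the interface text tells. Its arguments: {"type":"object","properties":{"turn":{"type":"array","items":{"type":"array","items":{"type":"number"}}},"dp":{"type":"array","items":{"type":"array","items":{"type":"number"}}},"gripper":{"type":"array","items":{"type":"number"}},"grip_force":{"type":"number"}},"required":["turn","dp","gripper"]}

```bash
mkdir -p pics
python3 - <<'E'
from cell import manip,camera,calibration
import cv2,numpy as np
for n in("top","side"):
    p,d=camera(n); cv2.imwrite(f"pics/{n}0.png",p[:,:,::-1]); np.save(f"{n}0.npy",d)
    c=calibration(n); print(n,np.round(c["K"],1).tolist(),np.round(c["world_from_camera"],3).tolist())
print(manip.read_state())
E
```

```text
top [[477.0, 0.0, 260.1], [0.0, 477.0, 190.0], [0.0, 0.0, 1.0]] [[-0.024, -0.988, 0.151, 385.193], [-1.0, 0.023, -0.005, 6.128], [0.002, -0.151, -0.989, 1296.152], [0.0, 0.0, 0.0, 1.0]]
side [[361.0, 0.0, 264.7], [0.0, 361.0, 190.5], [0.0, 0.0, 1.0]] [[0.908, -0.331, 0.256, 316.197], [-0.419, -0.707, 0.57, -502.63], [-0.008, -0.625, -0.781, 770.375], [0.0, 0.0, 0.0, 1.0]]
{'clock': 0.1, 'joints': array([-1.26563409e+00,  3.00390132e-01,  1.52146905e+00,  3.20271460e-05,
        1.32066290e+00, -6.66232166e-02]), 'qd': array([-3.41282280e-05, -4.32581128e-06, -1.62330244e-03, -9.72870647e-04,
        4.77362130e-04,  8.48118776e-04]), 'effort': array([ 2.28158417e-03, -5.32642257e+01, -3.53285122e+01,  7.10238819e-02,
        2.34699732e-02, -6.21433537e-05]), 'eef_pos': array([ 199.73544972, -512.23159774,  204.97812762]), 'eef_rot': array([3.04160292, 1.56986639, 1.84258411]), 'wrist_force': array([-0.51518432, -0.67648465,  0.11304059]), 'moment': array([ 0.02859569, -0.01454829,  0.00790655]), 'finger_gap': 93.8986096973553}
```

View pics/top0.png

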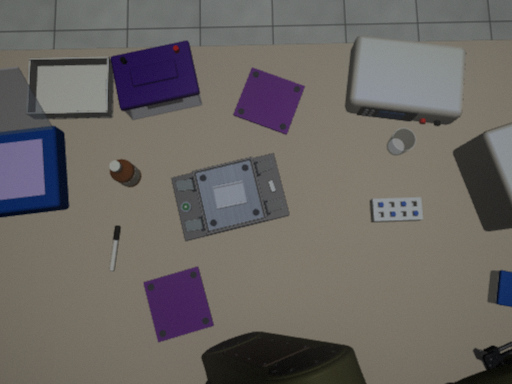

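View pics/side0.png

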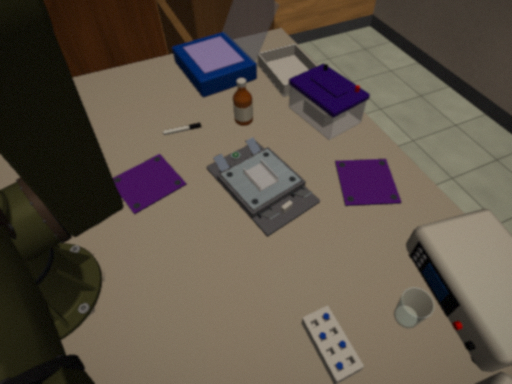

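The grey aluminium plate at top (230,195) sits in the grey stand. The purple plates at (269,100) and (178,303) are decoys: wrong colour, and no stand. I'll confirm this in an enlarged crop.

Run:
```python
import cv2
p=cv2.imread("pics/top0.png")[145:245,165:295]
cv2.imwrite("pics/topc.png",cv2.resize(p,None,fx=6,fy=6,interpolation=cv2.INTER_CUBIC))
p=cv2.imread("pics/side0.png")[130:240,195:325]
cv2.imwrite("pics/sidec.png",cv2.resize(p,None,fx=5,fy=5,interpolation=cv2.INTER_CUBIC))
```

```text
(no output)
```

View pics/topc.png

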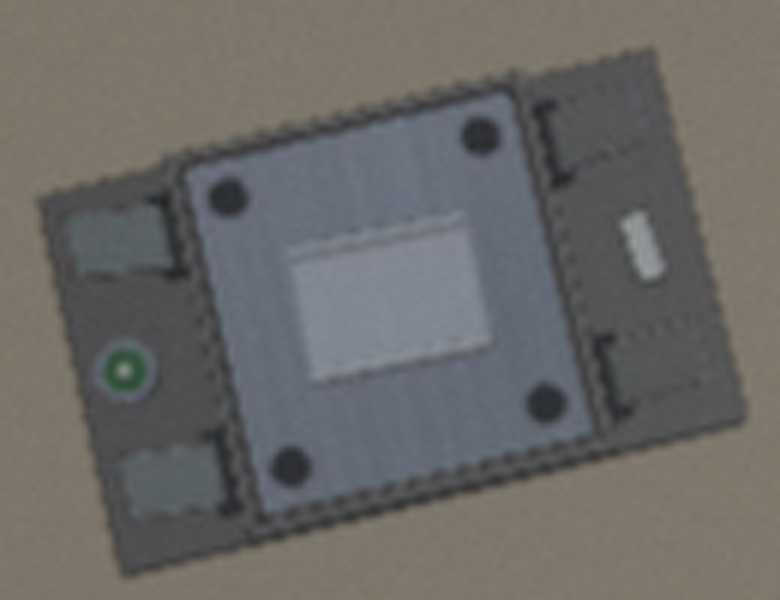

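View pics/sidec.png

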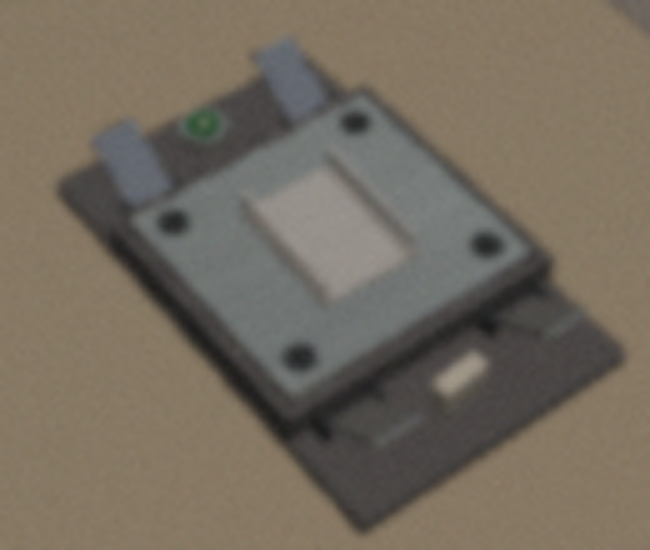

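The crops show the grey aluminium plate with four dark dots, the clear tray, a green level on the left, a white comb on the right and four shims. Dots in the top crop: c3 (228,197), c4 (480,135), c1 (291,467), c2 (547,403). Dots in the side crop: c3 (355,122), c4 (487,244), c1 (174,221), c2 (299,356).

```bash
cat > h.py <<'E'
import numpy as np
from cell import manip,camera,calibration
from scipy.spatial.transform import Rotation as R
def ray(n,u,v,z):
    c=calibration(n);T=np.array(c["world_from_camera"]);d=T[:3,:3]@np.linalg.inv(c["K"])@[u,v,1];o=T[:3,3]
    return o+d*(z-o[2])/d[2]
def plan(t,yaw=None):
    s=manip.read_state(); Rm=R.from_euler('xyz',s["eef_rot"]).as_matrix()
    return Rm.T@(np.array(t)-s["eef_pos"])/10
E
python3 - <<'E'
from h import *
L=np.array([[62,58],[62,-58],[-62,58],[-62,-58]])*-1.0
L=np.array([[-62,58],[-62,-58],[62,58],[62,-58]])
A={}
for n,pts,f,o in(("top",[(291,467),(547,403),(228,197),(480,135)],6,(165,145)),("side",[(174,221),(299,356),(355,122),(487,244)],5,(195,130))):
    W=np.array([ray(n,(u+.5)/f-.5+o[0],(v+.5)/f-.5+o[1],36)[:2] for u,v in pts])
    A[n]=W;m=W.mean(0);h=((W-m)@[1,1j])/(L@[1,1j]); y=np.angle(h.sum());s=abs(h.mean());print(n,W.round(1).tolist(),m,np.degrees(y),s)
for n in A:
    dep=np.load(n+"0.npy"); 
W=(A["top"]+A["side"])/2;m=W.mean(0);h=((W-m)@[1,1j])/(L@[1,1j]);y=np.angle(h.sum())
Rz=np.array([[np.cos(y),-np.sin(y)],[np.sin(y),np.cos(y)]])
print("corners",(m+L@Rz.T).round(1).tolist())
for zz,l in(("stand",38*np.cos(.6)),("flat",38)):
  T=np.array([[-55,89+l],[-55,-89-l],[55,89+l],[55,-89-l]]);print("tabs",zz,(m+T@Rz.T).round(1).tolist())
s=manip.read_state();print(R.from_euler('xyz',s["eef_rot"]).as_matrix().round(3),m,y)
# depth check
d=np.load("top0.npy");c=calibration("top");T=np.array(c["world_from_camera"])
for u,v in((213,215),(250,180),(243,220),(205,190)):
  print((T[:3,:3]@np.linalg.inv(c["K"])@[u,v,1]*d[v,u]+T[:3,3]).round(1))
E
```

```text
top [[493.3, 125.8], [519.0, 12.4], [614.9, 152.9], [640.5, 39.7]] [566.90395525  82.71914906] 12.684252534886403 1.002857960663341
side [[495.0, 127.1], [519.5, 14.5], [615.2, 153.2], [640.9, 40.5]] [567.66503951  83.84386651] 12.348586454109153 0.9957845887988831
corners [[494.2, 126.5], [519.3, 13.2], [615.2, 153.3], [640.4, 40.1]]
tabs stand [[487.5, 188.9], [539.7, -46.1], [594.9, 212.7], [647.1, -22.3]]
tabs flat [[486.1, 195.3], [541.1, -52.6], [593.5, 219.2], [648.5, -28.8]]
[[-0.     0.932  0.363]
 [ 0.001  0.363 -0.932]
 [-1.     0.    -0.001]] [567.28449738  83.28150778] 0.2184630976045622
[513.3 126.1  33.2]
[604.8  25.9  36.5]
[497.8  46.6  36.8]
[580.2 146.4  38.1]
```

```bash
cat >> h.py <<'E'
def path(target,heading,n,nrow):
    s=manip.read_state();Rm=R.from_euler('xyz',s["eef_rot"]);z=Rm.as_matrix()[:,2];h0=np.degrees(np.arctan2(z[1],z[0]))
    dh=(heading-h0)/n;print("turn/row",-dh)
    st=(np.array(target)-s["eef_pos"])/n/10
    for i in range(nrow):
        Ri=R.from_euler('z',dh*i,degrees=True)*Rm
        print((Ri.inv().apply(st)).round(2).tolist())
E
python3 - <<'E'
from h import *
path([494.2,126.5,110],12.5,14,8)
d=np.load("top0.npy");c=calibration("top")
print(ray("top",122,166,150),ray("top",126,178,10))
E
```

```text
turn/row -5.799908226946596
[0.68, 3.62, -3.49]
[0.68, 3.95, -3.1]
[0.68, 4.24, -2.69]
[0.68, 4.49, -2.24]
[0.68, 4.7, -1.78]
[0.68, 4.85, -1.3]
[0.68, 4.96, -0.8]
[0.68, 5.02, -0.29]
[627.08785746 336.66492751 150.        ] [622.87758626 365.43557461  10.        ]
```

>>> jog_arm(turn=[[-5.8,0,0],[-5.8,0,0],[-5.8,0,0],[-5.8,0,0],[-5.8,0,0],[-5.8,0,0],[-5.8,0,0],[-5.8,0,0]], dp=[[0.5,3.6,-3.5],[0.5,3.95,-3.1],[0.5,4.2,-2.7],[0.5,4.5,-2.2],[0.5,4.7,-1.8],[0.5,4.85,-1.3],[0.5,4.95,-0.8],[0.5,5.0,-0.3]], gripper=[1,1,1,1,1,1,1,1], grip_force=20)

```text
clock: 1.1
eef_pos: [366.1, -136.1, 162.7]
eef_rot: [2.28, 1.567, 1.911]
wrist_force: [1.1, -0.7, 0.7]
finger_gap: 17.4
```

Run:
```python
from h import *
path([494.2,126.5,90],12.5,8,8)
```

```text
turn/row -4.2045741708234825
[0.92, 3.64, 0.31]
[0.92, 3.6, 0.58]
[0.92, 3.55, 0.84]
[0.91, 3.48, 1.1]
[0.91, 3.39, 1.35]
[0.91, 3.28, 1.6]
[0.91, 3.16, 1.83]
[0.91, 3.02, 2.06]
```

>>> jog_arm(turn=[[-4.2,0,0],[-4.2,0,0],[-4.2,0,0],[-4.2,0,0],[-4.2,0,0],[-4.2,0,0],[-4.2,0,0],[-4.2,0,0]], dp=[[0.9,3.6,0.3],[0.9,3.6,0.6],[0.9,3.55,0.85],[0.9,3.5,1.1],[0.9,3.4,1.35],[0.9,3.3,1.6],[0.9,3.2,1.8],[0.9,3.0,2.1]], gripper=[1,1,1,1,1,1,1,1])

```text
clock: 2.1
eef_pos: [494.1, 138.8, 88.2]
eef_rot: [2.02, 1.567, 2.261]
wrist_force: [-0.1, -1.0, 0.5]
finger_gap: 0.5
```

Run:
```python
from h import *
path([494.2,126.5,50],12.5,2,2);s=manip.read_state();print(R.from_euler('xyz',s["eef_rot"]).as_matrix().round(3))
```

```text
turn/row 0.6290923705752709
[1.91, -0.61, -0.14]
[1.91, -0.61, -0.13]
[[-0.002 -0.238  0.971]
 [ 0.003  0.971  0.238]
 [-1.     0.003 -0.002]]
```

>>> jog_arm(turn=[[0.6,0,0],[0.6,0,0],[0,0,0]], dp=[[1.9,-0.6,-0.15],[1.9,-0.6,-0.15],[0,0,0]], gripper=[1,1,1])

```text
clock: 2.48
eef_pos: [493.6, 128.6, 47.6]
eef_rot: [2.464, 1.566, 2.687]
wrist_force: [-0.1, -0.1, -0.1]
finger_gap: 0.3
```

Run:
```python
from h import *
path([494.2,126.5,39],12.5,1,1)
```

```text
turn/row 0.3010425410375177
[0.86, -0.22, 0.02]
```

>>> jog_arm(turn=[[0,0,0],[0,0,0]], dp=[[0.8,-0.2,0],[0,0,0]], gripper=[1,1])

```text
clock: 2.72
eef_pos: [494.4, 126.7, 40.2]
eef_rot: [2.31, 1.566, 2.533]
wrist_force: [0.5, -0.3, 0.0]
finger_gap: 0.3
```

>>> jog_arm(turn=[[0,0,0],[0,0,0]], dp=[[0.25,0,0],[0.1,0,0]], gripper=[1,1])

```text
clock: 2.98
eef_pos: [494.9, 126.8, 37.3]
eef_rot: [2.027, 1.567, 2.25]
wrist_force: [-0.4, 0.4, 0.6]
finger_gap: 0.7
```

>>> jog_arm(turn=[[0,0,0]], dp=[[0.15,0,0]], gripper=[1])

```text
clock: 3.1
eef_pos: [495.0, 126.9, 36.0]
eef_rot: [1.899, 1.567, 2.122]
wrist_force: [-2.8, -0.3, 11.5]
finger_gap: 0.8
```

>>> jog_arm(turn=[[0,0,0]], dp=[[0.1,0,0]], gripper=[1])

```text
clock: 3.22
eef_pos: [495.1, 127.0, 35.8]
eef_rot: [1.84, 1.567, 2.064]
wrist_force: [-8.4, -1.7, 18.0]
finger_gap: 0.5
```

>>> jog_arm(turn=[[0,0,0]], dp=[[0.1,0,0]], gripper=[1])

```text
clock: 3.35
eef_pos: [495.1, 127.0, 35.8]
eef_rot: [1.832, 1.568, 2.056]
wrist_force: [-6.9, -2.1, 17.7]
finger_gap: 0.3
```

Corner 1 is firm: 18 N at z 35.8. Next is corner 2.

>>> jog_arm(turn=[[0,0,0],[0,0,0],[0,0,0],[0,0,0],[0,0,0]], dp=[[-1.5,0,0],[0,-3.8,0],[0,-3.8,0],[0,-3.8,0],[0,0,0]], gripper=[1,1,1,1,1])

```text
clock: 3.98
eef_pos: [522.4, 13.2, 54.2]
eef_rot: [0.653, 1.567, 0.879]
wrist_force: [0.6, 0.2, 0.5]
finger_gap: 0.5
```

Run:
```python
from h import *
path([519.3,13.2,38.5],12.5,1,1)
```

```text
turn/row 0.4111089948313751
[1.57, 0.07, -0.3]
```

>>> jog_arm(turn=[[0.4,0,0],[0,0,0],[0,0,0]], dp=[[1.5,0.1,-0.3],[0.05,0,0],[0.1,0,0]], gripper=[1,1,1])

```text
clock: 4.35
eef_pos: [518.6, 15.5, 36.7]
eef_rot: [0.765, 1.567, 0.985]
wrist_force: [0.1, 0.0, -0.3]
finger_gap: 0.7
```

>>> jog_arm(turn=[[0,0,0]], dp=[[0.15,0,0]], gripper=[1])

```text
clock: 4.47
eef_pos: [518.6, 15.6, 35.9]
eef_rot: [0.658, 1.568, 0.879]
wrist_force: [-9.8, -5.0, 21.6]
finger_gap: 0.7
```

>>> jog_arm(turn=[[0,0,0]], dp=[[0.1,0,0]], gripper=[1])

```text
clock: 4.6
eef_pos: [518.6, 15.6, 35.9]
eef_rot: [0.499, 1.568, 0.721]
wrist_force: [-8.7, -3.2, 18.1]
finger_gap: 0.3
```

>>> jog_arm(turn=[[0,0,0]], dp=[[0.1,0,0]], gripper=[1])

```text
clock: 4.72
eef_pos: [518.6, 15.6, 36.0]
eef_rot: [0.264, 1.568, 0.486]
wrist_force: [-7.6, -3.7, 13.9]
finger_gap: 0.4
```

Corner 2 is firm as well. Next is corner 4.

>>> jog_arm(turn=[[0,0,0],[0,0,0],[0,0,0],[0,0,0],[0,0,0]], dp=[[-1.6,0,0],[0,0,4.1],[0,0,4.1],[0,0,4.1],[0,0,0]], gripper=[1,1,1,1,1])

```text
clock: 5.35
eef_pos: [642.8, 45.1, 57.1]
eef_rot: [0.024, 1.565, 0.247]
wrist_force: [-0.8, -0.0, 0.8]
finger_gap: 0.5
```

Run:
```python
from h import *
path([640.4,40.1,38],12.5,1,1)
```

```text
turn/row 0.29598028614868177
[1.91, -0.44, -0.35]
```

>>> jog_arm(turn=[[0.3,0,0],[0,0,0],[0,0,0]], dp=[[1.8,-0.4,-0.3],[0,0,0],[0.1,0,0]], gripper=[1,1,1])

```text
clock: 5.72
eef_pos: [639.0, 40.1, 37.2]
eef_rot: [0.078, 1.566, 0.296]
wrist_force: [-0.9, 0.3, 0.6]
finger_gap: 0.2
```

>>> jog_arm(turn=[[0,0,0]], dp=[[0.15,0,0]], gripper=[1])

```text
clock: 5.85
eef_pos: [638.8, 40.0, 36.1]
eef_rot: [0.079, 1.565, 0.297]
wrist_force: [-2.9, 0.9, 8.7]
finger_gap: 0.4
```

>>> jog_arm(turn=[[0,0,0]], dp=[[0.1,0,0]], gripper=[1])

```text
clock: 5.98
eef_pos: [638.8, 40.0, 36.1]
eef_rot: [0.055, 1.565, 0.272]
wrist_force: [-4.0, -0.4, 10.1]
finger_gap: 0.9
```

>>> jog_arm(turn=[[0,0,0]], dp=[[0.1,0,0]], gripper=[1])

```text
clock: 6.1
eef_pos: [638.8, 40.0, 36.1]
eef_rot: [0.038, 1.564, 0.256]
wrist_force: [-5.1, 0.2, 8.4]
finger_gap: 0.4
```

Corner 4 is firm, which leaves corner 3.

>>> jog_arm(turn=[[0,0,0],[0,0,0],[0,0,0],[0,0,0],[0,0,0]], dp=[[-1.6,0,0],[0,3.8,0],[0,3.8,0],[0,3.8,0],[0,0,0]], gripper=[1,1,1,1,1])

```text
clock: 6.72
eef_pos: [614.8, 154.0, 58.2]
eef_rot: [-0.005, 1.559, 0.211]
wrist_force: [0.1, -0.2, -0.3]
finger_gap: 0.3
```

Run:
```python
from h import *
path([615.2,153.3,38],12.5,1,1)
```

```text
turn/row -0.11772373032650663
[2.02, -0.08, -0.0]
```

>>> jog_arm(turn=[[0,0,0],[0,0,0],[0,0,0]], dp=[[1.9,-0.1,0],[0,0,0],[0.1,0,0]], gripper=[1,1,1])

```text
clock: 7.1
eef_pos: [616.0, 150.8, 37.5]
eef_rot: [-0.03, 1.558, 0.185]
wrist_force: [0.4, -0.5, 0.2]
finger_gap: 0.6
```

>>> jog_arm(turn=[[0,0,0]], dp=[[0.2,0,0]], gripper=[1])

```text
clock: 7.22
eef_pos: [616.2, 150.3, 35.4]
eef_rot: [-0.022, 1.558, 0.192]
wrist_force: [-0.5, 1.1, 2.0]
finger_gap: 0.6
```

>>> jog_arm(turn=[[0,0,0]], dp=[[0.2,0,0]], gripper=[1])

```text
clock: 7.35
eef_pos: [616.4, 150.3, 33.6]
eef_rot: [-0.005, 1.558, 0.208]
wrist_force: [-0.2, 1.4, 3.4]
finger_gap: 0.8
```

>>> jog_arm(turn=[[0,0,0]], dp=[[0.2,0,0]], gripper=[1])

```text
clock: 7.48
eef_pos: [616.6, 150.4, 31.8]
eef_rot: [0.013, 1.557, 0.226]
wrist_force: [-2.8, 2.5, 8.8]
finger_gap: 0.7
```

>>> jog_arm(turn=[[0,0,0]], dp=[[0.2,0,0]], gripper=[1])

```text
clock: 7.6
eef_pos: [617.0, 150.7, 31.2]
eef_rot: [0.03, 1.556, 0.243]
wrist_force: [-9.5, 1.6, 22.8]
finger_gap: 0.6
```

Corner 3 gives 4.8 mm and then meets a firm stop. I'll hold it there.

>>> jog_arm(turn=[[0,0,0],[0,0,0],[0,0,0],[0,0,0]], dp=[[0.1,0,0],[0.1,0,0],[0.1,0,0],[0.1,0,0]], gripper=[1,1,1,1])

```text
clock: 8.1
eef_pos: [617.0, 150.8, 31.6]
eef_rot: [-0.006, 1.556, 0.207]
wrist_force: [-6.6, -0.2, 10.9]
finger_gap: 0.3
```

>>> jog_arm(turn=[[0,0,0],[0,0,0],[0,0,0],[0,0,0]], dp=[[-1.5,0,0],[-2.0,0,0],[-0.5,3.0,0],[0,3.0,0]], gripper=[1,1,1,1])

```text
clock: 8.6
eef_pos: [604.7, 208.8, 76.7]
eef_rot: [-0.025, 1.553, 0.186]
wrist_force: [0.9, 0.1, 0.5]
finger_gap: 0.5
```

Run:
```python
from h import *
import cv2
path([593.8,217.5,50],12.5,1,1)
s=manip.read_state();print(R.from_euler('xyz',s["eef_rot"]).as_matrix().round(3))
p,d=camera("side");cv2.imwrite("pics/s1.png",cv2.resize(p[90:240,175:325,::-1],None,fx=4,fy=4,interpolation=cv2.INTER_CUBIC))
```

```text
turn/row -0.4266107268062971
[2.65, 1.08, -0.93]
[[ 0.018 -0.209  0.978]
 [ 0.003  0.978  0.209]
 [-1.    -0.     0.018]]
```

View pics/s1.png

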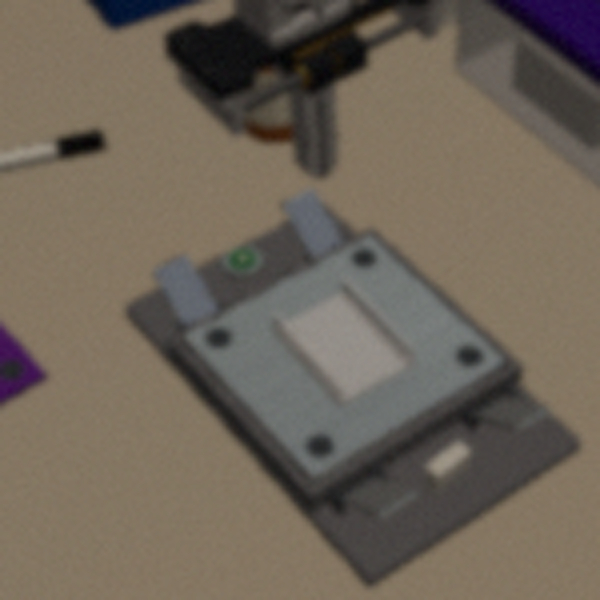

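The picture shows all four shims still standing and nothing displaced. Shim 3 is at (313,222), right under the fingertips. Now I'll press it.

>>> jog_arm(turn=[[0.4,-0.5,0],[0,-0.5,0],[0,0,0],[0,0,0]], dp=[[1.2,1.0,-0.9],[1.2,0,0],[0,0,0],[0,0,0]], gripper=[1,1,1,1])

```text
clock: 9.15
eef_pos: [594.9, 220.0, 55.2]
eef_rot: [0.005, 1.531, 0.212]
wrist_force: [0.2, -1.3, -0.2]
finger_gap: 0.3
```

Run:
```python
from h import *
path([593.8,217.5,50],12.5,1,1)
s=manip.read_state();print(R.from_euler('xyz',s["eef_rot"]).as_matrix().round(3))
```

```text
turn/row -0.6457702327553196
[0.51, -0.22, -0.18]
[[ 0.039 -0.205  0.978]
 [ 0.008  0.979  0.205]
 [-0.999  0.     0.04 ]]
```

>>> jog_arm(turn=[[-0.6,2.2,0],[0,0,0]], dp=[[0.4,-0.2,-0.1],[0.4,0,0]], gripper=[1,1])

```text
clock: 9.4
eef_pos: [595.6, 217.1, 48.1]
eef_rot: [0.04, 1.568, 0.257]
wrist_force: [0.1, 0.4, 0.2]
finger_gap: 0.3
```

>>> jog_arm(turn=[[0,0,0],[0,0,0]], dp=[[0.4,0,0],[0.4,0,0]], gripper=[1,1])

```text
clock: 9.65
eef_pos: [596.3, 218.7, 41.9]
eef_rot: [0.416, 1.563, 0.631]
wrist_force: [-3.6, 4.5, 8.4]
finger_gap: 0.2
```

>>> jog_arm(turn=[[0,0,0],[0,0,0]], dp=[[0.4,0,0],[0.4,0,0]], gripper=[1,1])

```text
clock: 9.9
eef_pos: [596.8, 220.4, 35.7]
eef_rot: [0.462, 1.559, 0.678]
wrist_force: [-0.7, -0.5, 4.8]
finger_gap: 0.7
```

>>> jog_arm(turn=[[0,0,0],[0,0,0]], dp=[[0.4,-0.1,-0.1],[0.4,-0.1,-0.1]], gripper=[1,1])

```text
clock: 10.15
eef_pos: [596.6, 219.4, 29.4]
eef_rot: [0.404, 1.553, 0.619]
wrist_force: [-0.3, 3.0, 5.0]
finger_gap: 0.4
```

>>> jog_arm(turn=[[0,0,0],[0,0,0]], dp=[[0.4,-0.1,0],[0.3,0,0]], gripper=[1,1])

```text
clock: 10.4
eef_pos: [597.4, 219.3, 23.7]
eef_rot: [0.393, 1.549, 0.608]
wrist_force: [-2.4, 0.4, 4.8]
finger_gap: 0.7
```

>>> jog_arm(turn=[[0,0,0]], dp=[[0.25,0,0]], gripper=[1])

```text
clock: 10.52
eef_pos: [597.5, 219.5, 21.6]
eef_rot: [0.392, 1.548, 0.606]
wrist_force: [-4.1, 0.6, 4.7]
finger_gap: 0.5
```

>>> jog_arm(turn=[[0,0,0]], dp=[[0.2,0,0]], gripper=[1])

```text
clock: 10.65
eef_pos: [597.5, 219.6, 20.0]
eef_rot: [0.39, 1.547, 0.605]
wrist_force: [-4.9, -0.4, 13.4]
finger_gap: 0.4
```

>>> jog_arm(turn=[[0,0,0]], dp=[[0.2,0,0]], gripper=[1])

```text
clock: 10.78
eef_pos: [597.8, 219.7, 19.6]
eef_rot: [0.374, 1.546, 0.588]
wrist_force: [-12.7, -3.4, 26.0]
finger_gap: 0.4
```

>>> jog_arm(turn=[[0,0,0],[0,0,0]], dp=[[0.2,0,0],[0.2,0,0]], gripper=[1,1])

```text
clock: 11.02
eef_pos: [597.8, 219.7, 19.6]
eef_rot: [0.354, 1.545, 0.568]
wrist_force: [-13.0, -3.0, 24.2]
finger_gap: 0.4
```

The shim is flat: firm at z 19.6 with 26 N. I'll lift clear and look.

>>> jog_arm(turn=[[0,0,0],[0,0,0],[0,0,0],[0,0,0],[0,0,0]], dp=[[-1.5,0,0],[-4,0,0],[-5,0,0],[-5,0,0],[0,0,0]], gripper=[1,1,1,1,1])

```text
clock: 11.65
eef_pos: [594.7, 216.9, 181.0]
eef_rot: [0.292, 1.542, 0.505]
wrist_force: [0.9, -0.1, -0.1]
finger_gap: 0.5
```

Run:
```python
from h import *
import cv2
p,d=camera("side");cv2.imwrite("pics/s2.png",cv2.resize(p[90:240,175:325,::-1],None,fx=4,fy=4,interpolation=cv2.INTER_CUBIC))
path([615.2,153.3,50],12.5,3,3)
```

```text
turn/row -0.10496220611367235
[4.27, -2.25, 0.15]
[4.27, -2.25, 0.14]
[4.27, -2.25, 0.14]
```

View pics/s2.png

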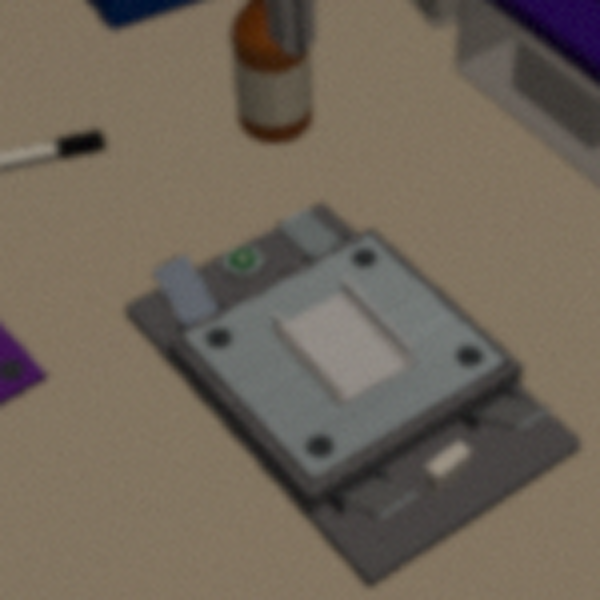

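Shim 3 at (312,232) lies flat, the other three stand, and the level, comb and tray are where they were. I'll check that corner 3 is now firm with a light press.

>>> jog_arm(turn=[[0,0.8,0],[0,0.8,0],[0,0,0],[0,0,0]], dp=[[4.0,-2.2,0.2],[4.0,-2.2,0.1],[4.0,-1.5,0.1],[0,0,0]], gripper=[1,1,1,1])

```text
clock: 12.2
eef_pos: [609.7, 159.2, 50.7]
eef_rot: [2.401, 1.559, 2.614]
wrist_force: [-0.5, 0.9, 0.8]
finger_gap: 0.6
```

Run:
```python
from h import *
path([615.2,153.3,38.5],12.5,1,1)
```

```text
turn/row -0.3021755338954044
[1.21, -0.7, 0.43]
```

>>> jog_arm(turn=[[0,0,0],[0,0,0],[0,0,0]], dp=[[0.9,-0.7,0.4],[0,0,0],[0.2,0,0]], gripper=[1,1,1])

```text
clock: 12.58
eef_pos: [616.5, 154.4, 42.2]
eef_rot: [2.089, 1.561, 2.303]
wrist_force: [-0.3, -0.0, 0.9]
finger_gap: 0.6
```

>>> jog_arm(turn=[[0,0,0]], dp=[[0.15,0,0]], gripper=[1])

```text
clock: 12.7
eef_pos: [616.6, 154.8, 41.3]
eef_rot: [2.0, 1.562, 2.214]
wrist_force: [0.4, -0.0, -0.3]
finger_gap: 0.7
```

>>> jog_arm(turn=[[0,0,0]], dp=[[0.1,0,0]], gripper=[1])

```text
clock: 12.82
eef_pos: [616.8, 155.0, 40.7]
eef_rot: [1.922, 1.562, 2.137]
wrist_force: [0.3, 0.4, -1.0]
finger_gap: 0.3
```

>>> jog_arm(turn=[[0,0,0],[0,0,0]], dp=[[0.25,-0.1,0],[0.15,0,0]], gripper=[1,1])

```text
clock: 13.08
eef_pos: [617.0, 154.2, 36.7]
eef_rot: [1.883, 1.562, 2.098]
wrist_force: [0.5, 0.6, -0.4]
finger_gap: 0.3
```

>>> jog_arm(turn=[[0,0,0]], dp=[[0.15,0,0]], gripper=[1])

```text
clock: 13.2
eef_pos: [617.2, 154.2, 36.0]
eef_rot: [1.832, 1.562, 2.046]
wrist_force: [-6.6, -0.7, 16.1]
finger_gap: 0.5
```

>>> jog_arm(turn=[[0,0,0]], dp=[[0.1,0,0]], gripper=[1])

```text
clock: 13.32
eef_pos: [617.2, 154.2, 36.0]
eef_rot: [1.822, 1.562, 2.036]
wrist_force: [-7.8, -1.6, 13.9]
finger_gap: 0.2
```

>>> jog_arm(turn=[[0,0,0]], dp=[[0.1,0,0]], gripper=[1])

```text
clock: 13.45
eef_pos: [617.1, 154.2, 36.1]
eef_rot: [1.831, 1.562, 2.046]
wrist_force: [-6.9, -0.9, 11.0]
finger_gap: 0.7
```

Corner 3 is now firm: 16 N at z 36.0. Moving clear.

>>> jog_arm(turn=[[0,0,0],[0,0,0],[0,0,0],[0,0,0],[0,0,0],[0,0,0],[0,0,0]], dp=[[-2,0,0],[-4.5,0,0],[-5,0,0],[-4,0,-3],[0,0,-4],[0,0,0],[0,0,0]], gripper=[1,1,1,1,1,1,1])

```text
clock: 14.32
eef_pos: [548.6, 137.8, 202.8]
eef_rot: [1.056, 1.562, 1.271]
wrist_force: [-0.9, 0.2, -0.1]
finger_gap: 0.7
```

Run:
```python
from h import *
import cv2
p,d=camera("side");cv2.imwrite("pics/s3.png",cv2.resize(p[90:240,175:325,::-1],None,fx=4,fy=4,interpolation=cv2.INTER_CUBIC))
```

```text
(no output)
```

View pics/s3.png

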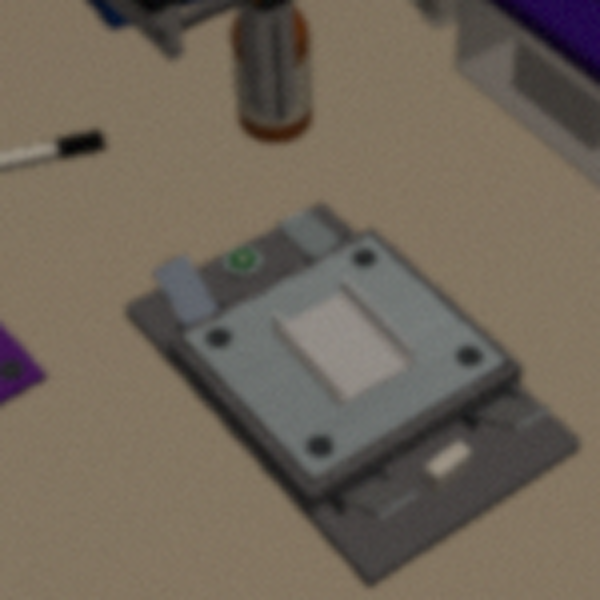

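The picture shows shim 3 flat at (312,232), the other three standing, everything else in place and the arm clear. Handing in.

```bash
python3 -c "
from cell import order
print(order.sign_off())"
```

```text
the job is handed in; nothing more can be done
None
```

The rocking corner was corner 3 (far left). I pressed it to its stop, pressed its shim fully flat, moved clear and handed the job in at about 14 s; sign-off gives no verdict.

- **Finding the corner:** I pressed corners 1, 2, 4 and then 3. The first three held at z ≈ 36 mm under 10–22 N. Corner 3 gave at about 2–3 N and went down to a firm stop at 31.2 mm (23 N), where I held it for about 0.5 s.
- **Shim 3:** It swung down at about 5 N and was firm at z 19.6 mm with 26 N, which matches the 20 mm expected when flat.
- **Last checks:** A second press on corner 3 was firm at 36.0 mm under 16 N, level with the others. The last side picture shows shim 3 flat, the other three standing, and the tray, level and comb where they were, with the arm clear.

No check failed. Two small errors along the way had no effect on the scene: the arm overshot some sideways moves by a few millimetres, and I once tilted the tool about 2 degrees the wrong way. I corrected the tilt, and all but small leftovers of the overshoot, before pressing.

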